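# Clear down the rework plate

## Robot

A 6-joint arm with a two-finger parallel gripper is mounted at the origin on the work surface. World frame = base frame: x ahead of the robot, y to its left, z up, the work surface at z = 0. Lengths are in m, angles in rad, forces in N, time in s.
With the tool pointing down it reaches from about 0.275 to 1 m from the base axis. Payload 8.4 kg.
Tool frame: the origin (TCP) lies on the centre line of the jaws, within the pads' length; the fingertips stand 17 mm ahead of it and the grasp point (between the pads) lies 2 mm behind it (bot.tcp_to_tips is the z of the fingertips in the tool frame, in m); z points along the fingers, y is the line along which they close (so a half turn about z gives the same grasp; the last joint's range is limited). The gripper opens to 85 mm and grips with 20 to 120 N. Pads are 22 mm wide; open, the fingers measure 114 mm over their backs; the gripper's body (76 mm by 85 mm) begins 54 mm behind the grasp point. The pads swing forward as they close: fully open they stand 13 mm farther back than shut.
Start: joints at [-1.256, 0.353, 1.633, -0, 1.155, -0.002], TCP at [0.195, -0.594, 0.248] pointing down, gripper open.
Joint ranges: [-2.63, 2.63], [-0.92, 2.1], [0.06, 2.66], [-1.3, 4.44], [0, 2.69], [-3.02, 3.02]. Speed limits (rad/s): [2.22, 2.22, 2.79, 3.14, 3.14, 3.14].

## Interface

Orientations are given as a unit quaternion [x, y, z, w].
In Python, from workcell import bot, hand, kinematics, get_obs, vision, hand_in gives the robot as it stands. The module is installed in compiled form; this text tells all that it offers. Calls block until the motion is done:
- bot.reach(position, orientation): joint-space move of the TCP to a pose.
- bot.servo_line(position, ori=None, velocity=0.15): straight line of the TCP; ori=None keeps the orientation; velocity is the mean speed in m/s.
- bot.goto_joints(angles): joint-space move.
- hand.move_gripper(opening, strength=None): finger opening in m; strength is the grip in N (None keeps the last); returns when the fingers have stopped.
- bot.dwell(seconds).
- kinematics.solve_ik(position, orientation): joint angles nearest the present ones, or None.
- get_obs(): the state.
- vision.read_camera(name): name is "scene" or "top" or "wrist"; returns a dict with "frame" (400x640x3 uint8, red, green, blue), "intrinsics" (3x3 intrinsics, pixels), "dist" ([k1, k2, p1, p2, k3] as OpenCV has them; the pictures are not rectified), "view" (4x4, takes a point from world to camera coordinates). Camera axes: x right, y down, z forward; pixel columns grow to the right and rows downward; lengths in m; the calibration is good to about 2 mm. A picture is of the moment at which its call begins. There is no depth.
A pose or a line that the arm cannot do raises bot.IKError and nothing moves.
- hand_in(): hands the job in; it is judged then, once.
The state is a dict: "time_s": time; "joint_pos": joint angles; "joint_vel": joint speeds; "joint_efforts": joint torques, N m; "position": TCP position; "orientation": TCP orientation; "wrist_force": force on the tool from outside, world axes, zero at the start; "ft_torque": the same for the moment, N m; "gripper_width": finger opening in m; "grip_force": force on a finger pad.
Only numpy, scipy, OpenCV 4.12 (cv2) and the standard library are available. Lean on these libraries where they do the work, as an engineer would, in place of code of your own. Each camera call takes 0.05 s, during which the arm holds its last target. There are 200 camera calls.

## Task

Clear down the soldering bench: first slide the three solder reels up off their spindles and stand the reels upright inside the yellow tray. Then take the scraper block and sweep all the loose chips off the aluminium plate into its green trough, touching the chips with the scraper only, and finally set the scraper back upright on its black pad, inside and square to the red border. Leave the tip cleaner, the black case and the flux jar where they are.

Things in the scene. Friction and masses are not known exactly. Their poses are not given: they have to be found in the camera images.
- plate: fixed aluminium work plate with green curbs, a green trough along one end; origin under it on the bench, z up. Flat top 34 mm above the bench, 200 mm wide between side curbs (its x from -100 to +100 mm), from y = +90 mm (inner face of the back curb) to y = -90 mm, an open edge without curb. Curbs: 10 mm thick, 14 mm above the top
- plate_top (a point): middle of the plate's top surface (plate's x = 0, y = 0, z = 34 mm), axes as the plate's
- trough (a point): middle of the floor of the catch trough, which lies beyond and below the plate's open edge; axes as the plate's. In the plate's frame: y from -90 to -165 mm, x from -100 to +100 mm, floor 4 mm above the bench, far wall 26 mm (lower than the plate's top), end walls 40 mm high
- stand: fixed black reel stand 230 x 64 x 12 mm with three upright steel spindles, 15 mm thick, at its x = -75, 0 and +75 mm, y = 0; spindle tops are 70 mm above the bench; origin under its middle on the bench, z up
- tray: fixed yellow open tray, 250 mm (its x) by 150 mm (its y) outside, 40 mm high, walls and floor 4 mm thick; origin under its middle on the bench, z up
- pad: flat black pad with red border printed on the bench, 120 mm (its x) by 100 mm (its y), the scraper's home, nothing to bump into; origin at its middle on the bench, z up
- scraper: loose scraper block, 0.12 to 0.2 kg: orange foot 70 mm long (its x), 36 mm wide (its y), 14 mm high, and on it a black handle 56 mm long (x), 24 mm thick (y), its top 58 mm above the sole; origin at the middle of the sole, z up. Starts on the pad, its long side along the pad's, within 0.15 rad
- reel0: loose wound solder reel, green flanges 58 mm across, 45 mm high, 20 mm bore, 0.09 to 0.21 kg; origin at the middle of its lower face, z its axis. Starts on the spindle at the stand's x = -75 mm, lower face 12 mm above the bench
- reel1: loose wound solder reel, blue flanges 58 mm across, 45 mm high, 20 mm bore, 0.09 to 0.21 kg; origin at the middle of its lower face, z its axis. Starts on the spindle at the stand's x = 0 mm, lower face 12 mm above the bench
- reel2: loose wound solder reel, green flanges 58 mm across, 45 mm high, 20 mm bore, 0.09 to 0.21 kg; origin at the middle of its lower face, z its axis. Starts on the spindle at the stand's x = 75 mm, lower face 12 mm above the bench
- chip0: loose black chip 18 x 18 x 7 mm with small steel legs for looks, 10 g, lying flat on the plate, at least 57 mm from the back curb's inner face; origin at the middle of its underside. May be absent
- chip1: loose black chip 18 x 18 x 7 mm with small steel legs for looks, 10 g, lying flat on the plate, at least 57 mm from the back curb's inner face; origin at the middle of its underside. May be absent
- chip2: loose black chip 18 x 18 x 7 mm with small steel legs for looks, 10 g, lying flat on the plate, at least 57 mm from the back curb's inner face; origin at the middle of its underside. May be absent
- chip3: loose black chip 18 x 18 x 7 mm with small steel legs for looks, 10 g, lying flat on the plate, at least 57 mm from the back curb's inner face; origin at the middle of its underside. May be absent
- chip4: loose black chip 18 x 18 x 7 mm with small steel legs for looks, 10 g, lying flat on the plate, at least 57 mm from the back curb's inner face; origin at the middle of its underside. May be absent
- chip5: loose black chip 18 x 18 x 7 mm with small steel legs for looks, 10 g, lying flat on the plate, at least 57 mm from the back curb's inner face; origin at the middle of its underside. May be absent
- chip6: loose black chip 18 x 18 x 7 mm with small steel legs for looks, 10 g, lying flat on the plate, at least 57 mm from the back curb's inner face; origin at the middle of its underside. May be absent
- tip_cleaner: bystander: brass tip cleaner on a blue foot 70 x 70 mm, 68 mm high; origin at the middle of its underside
- case: bystander: open black plastic case 85 x 60 x 32 mm; origin at the middle of its underside
- flux_jar: bystander: small amber jar with a white cap, 48 mm across, 50 mm high; origin at the middle of its underside
Not all that is in view belongs to the job. Several things have the shape of the reel1; the one meant has the colours described above.

How it is judged:
On the way, in this order (a step that is already met when the one before it is completed fails the run):
1. all reels are off the spindles and stand upright in the tray (x of reel0 in the frame of tray between -0.105 and 0.105 m and y of reel0 in the frame of tray between -0.055 and 0.055 m and z of each of reel0, reel1, reel2 in the frame of tray below 0.012 m and angle between each of reel0, reel1, reel2's own z axis and vertical below 0.15 rad and linear speed of each of reel0, reel1, reel2 below 0.03 m/s and x of reel1 in the frame of tray between -0.105 and 0.105 m and y of reel1 in the frame of tray between -0.055 and 0.055 m and x of reel2 in the frame of tray between -0.105 and 0.105 m and y of reel2 in the frame of tray between -0.055 and 0.055 m), for 0.2 s.
2. all chips lie in the trough (y of chip0 in the frame of plate between -0.168 and -0.088 m and x of chip0 in the frame of plate between -0.105 and 0.105 m and z of each of chip0, chip1, chip2, chip3, chip4, chip5, chip6 in the frame of plate below 0.028 m and y of chip1 in the frame of plate between -0.168 and -0.088 m and x of chip1 in the frame of plate between -0.105 and 0.105 m and y of chip2 in the frame of plate between -0.168 and -0.088 m and x of chip2 in the frame of plate between -0.105 and 0.105 m and y of chip3 in the frame of plate between -0.168 and -0.088 m and x of chip3 in the frame of plate between -0.105 and 0.105 m and y of chip4 in the frame of plate between -0.168 and -0.088 m and x of chip4 in the frame of plate between -0.105 and 0.105 m and y of chip5 in the frame of plate between -0.168 and -0.088 m and x of chip5 in the frame of plate between -0.105 and 0.105 m and y of chip6 in the frame of plate between -0.168 and -0.088 m and x of chip6 in the frame of plate between -0.105 and 0.105 m), for 0.2 s.
At the end, for the whole second after the job is handed in: every reel stands upright (within 0.15 rad) on the tray's floor, at rest; every chip lies in the trough, none on the plate or the bench; the scraper stands at rest on the pad, sole down, centred within about 32 mm along and 36 mm across it and square to within 0.3 rad (all of step 1 and all of step 2 and x of scraper in the frame of pad between -0.032 and 0.032 m and y of scraper in the frame of pad between -0.036 and 0.036 m and z of scraper in the frame of pad below 0.008 m and angle between the x axis of scraper and the x axis of pad, either way round below 0.3 rad and angle between scraper's own z axis and vertical below 0.1 rad and linear speed of scraper below 0.03 m/s); the robot touches nothing.
It fails at once if the gripper or arm touches a chip: chips are moved with the scraper only (contact force between any of the fingers, the arm and chip0 above 0.5 N or contact force between any of the fingers, the arm and chip1 above 0.5 N or contact force between any of the fingers, the arm and chip2 above 0.5 N or contact force between any of the fingers, the arm and chip3 above 0.5 N or contact force between any of the fingers, the arm and chip4 above 0.5 N or contact force between any of the fingers, the arm and chip5 above 0.5 N or contact force between any of the fingers, the arm and chip6 above 0.5 N).
It fails at once if a bystander (tip cleaner, case or flux jar) is shifted by more than 25 mm (distance of any of tip_cleaner, case, flux_jar from where it was at the start of the episode above 0.025 m).
Of chip0, chip1, chip2, chip3, chip4, chip5, chip6 only 5 to 7 are there at a start; the rules pass over those that are not, and their reading is None.
At some moment in a run one of reel0, reel1, reel2, scraper may be knocked a few centimetres aside while the robot is not near it.
It also fails if it takes over 210 s, if anything falls off the work surface, if the arm or the gripper's body presses on something with over 40 N, if the wrist force passes 120 N, or if a joint passes its speed limit or range.

## Working session

There is one attempt and no reset: what is moved stays moved. The work goes in short steps, each a Python script; the robot and the scene stay as the last script left them, time stands still between calls to the robot, and variables do not carry over. Pictures are saved under pics/ and viewed, at most 14 in all, crops included, and the job is handed in when it is done.

```bash
mkdir -p pics; ls; python3 - <<'E'
from workcell import vision,get_obs
import cv2,json
for n in("top","scene"):
    c=vision.read_camera(n); cv2.imwrite(f"pics/{n}0.png",c["frame"][:,:,::-1])
    print(n,c["intrinsics"].round(1).tolist(),c["dist"],c["view"].round(3).tolist())
print(get_obs())
E
```

```text
pics
top [[509.9, 0.0, 318.9], [0.0, 509.9, 198.6], [0.0, 0.0, 1.0]] [-0.03979364  0.          0.          0.          0.        ] [[-0.014, -1.0, 0.004, -0.014], [-0.998, 0.014, -0.066, 0.56], [0.066, -0.005, -0.998, 1.523], [0.0, 0.0, 0.0, 1.0]]
scene [[499.6, 0.0, 316.2], [0.0, 499.6, 200.9], [0.0, 0.0, 1.0]] [0.0248413 0.        0.        0.        0.       ] [[0.042, 0.999, 0.016, -0.021], [0.684, -0.018, -0.729, -0.36], [-0.728, 0.042, -0.684, 1.579], [0.0, 0.0, 0.0, 1.0]]
{'time_s': 0.1, 'joint_pos': array([-1.25639141e+00,  3.53586630e-01,  1.63405606e+00,  4.74676449e-06,
        1.15522111e+00, -2.40397863e-03]), 'joint_vel': array([ 0.00087735, -0.00155646, -0.00272876,  0.00146494,  0.00120774,
       -0.00102242]), 'joint_efforts': array([-1.27441913e-04, -6.06356406e+01, -3.42819679e+01,  1.89076582e-05,
        4.08070991e-03, -3.72990155e-05]), 'position': array([ 0.19458168, -0.59350565,  0.2476335 ]), 'orientation': array([ 9.87480179e-01,  1.57741851e-01, -9.66035867e-05, -6.28192023e-04]), 'wrist_force': array([-0.34872657, -0.06654268, -0.32035323]), 'ft_torque': array([-0.00354937, -0.03344607,  0.01494003]), 'grip_force': 0.0, 'gripper_width': 0.08533117169184647}
```

View pics/top0.png

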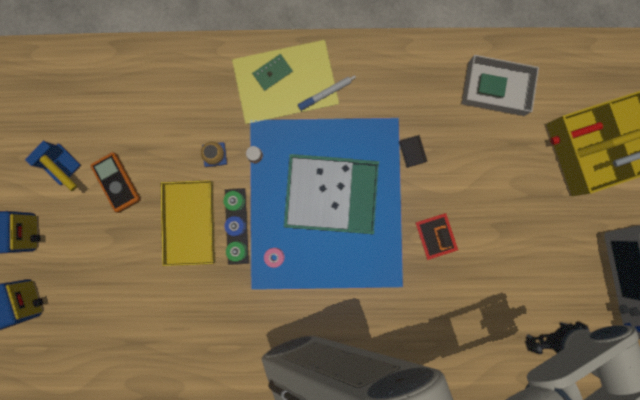

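View pics/scene0.png

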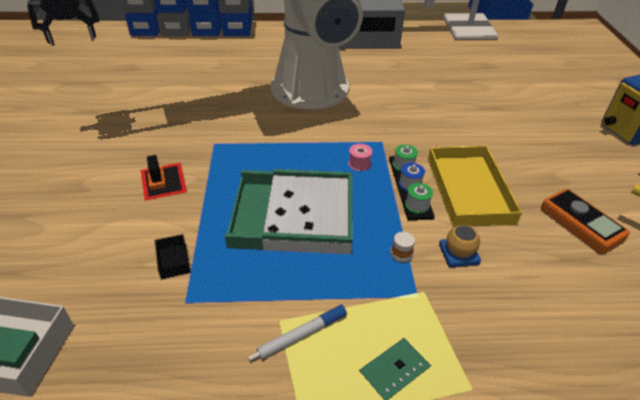

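The top view shows the stand at about (235,227), with reels at (233,200) green, (235,226) blue and (236,252) green. The tray is at (187,223), the plate at (332,195) with 5 chips, the trough on its right, and the pad and scraper at (437,237). The flux jar is at (253,153), the tip cleaner at (213,153) and the case at (413,151).

Candidates for reel1: blue at top (235,226) / scene (411,172), and pink at top (274,258) / scene (360,156), which is off the stand. I choose the blue one on the middle spindle and will check it in a crop.

```bash
cat > h.py <<'E'
from workcell import bot,hand,kinematics,get_obs,vision,hand_in
import cv2,numpy as np
from scipy.spatial.transform import Rotation as R
def cam(n,save=None):
    c=vision.read_camera(n)
    if save: cv2.imwrite(save,c["frame"][:,:,::-1])
    return c
def world(c,uv,z):
    """pixels -> world points on plane(s) z"""
    uv=np.asarray(uv,float).reshape(-1,1,2)
    n=cv2.undistortPoints(uv,c["intrinsics"],c["dist"])[:,0]
    Rm,t=c["view"][:3,:3],c["view"][:3,3]
    d=np.c_[n,np.ones(len(n))]@Rm; o=-Rm.T@t
    return o+d*((np.asarray(z)-o[2])/d[:,2])[:,None]
def pix(c,P):
    P=np.asarray(P,float).reshape(-1,3)
    return cv2.projectPoints(P,cv2.Rodrigues(c["view"][:3,:3])[0],c["view"][:3,3],c["intrinsics"],c["dist"])[0][:,0]
def down(yaw):
    """tool down, jaw (tool y) line at angle yaw from world x"""
    y=np.array([np.cos(yaw),np.sin(yaw),0]); z=np.array([0,0,-1.])
    return R.from_matrix(np.c_[np.cross(y,z),y,z]).as_quat()
def crop(img,u0,u1,v0,v1,s,name):
    cv2.imwrite(name,cv2.resize(img[v0:v1,u0:u1,::-1],None,fx=s,fy=s,interpolation=cv2.INTER_CUBIC))
E
python3 - <<'E'
from h import *
c=cam("top"); f=c["frame"]
crop(f,155,315,145,275,4.6,"pics/cA.png")
a=cv2.resize(f[145:245,280:385],None,fx=4,fy=4,interpolation=2); b=cv2.resize(f[205:265,405,None] if 0 else f[205:265,410:465],None,fx=6,fy=6,interpolation=2)
o=np.zeros((400,420+330,3),np.uint8); o[:400,:420]=a; o[:360,420:]=b
cv2.imwrite("pics/cB.png",o[:,:,::-1])
E
```

```text
(no output)
```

View pics/cA.png

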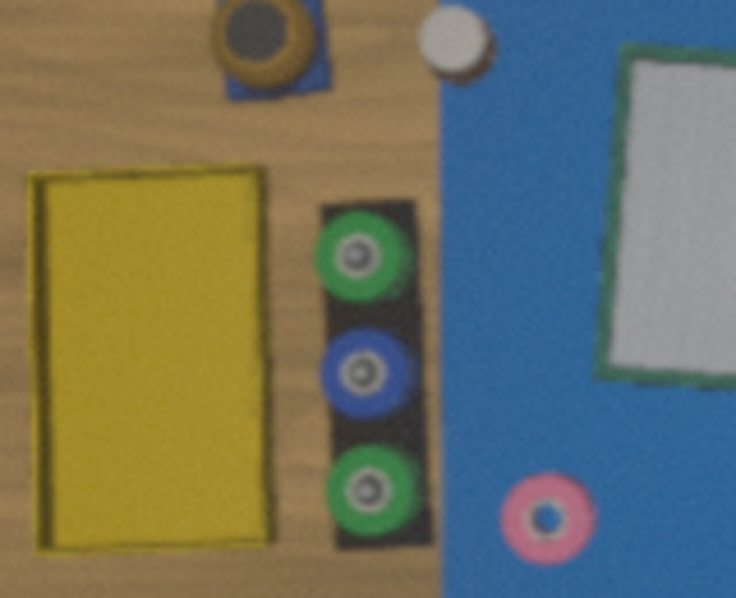

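View pics/cB.png

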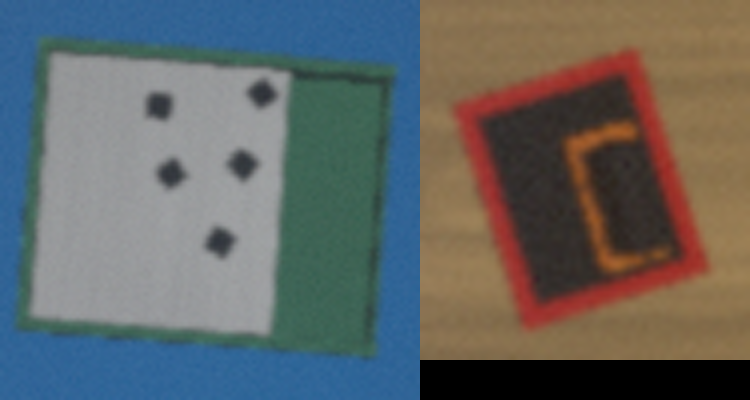

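The crop confirms the choice: the blue-flanged reel is on the middle spindle, crop (362,372), and the pink one is loose. There are 5 chips on the plate, and the scraper sits off-centre on the pad.

```bash
cat >> h.py <<'E'
def frame(P,Q):
    """2-D fit: local pts P -> world Q, returns (x,y),yaw,residual mm"""
    P=np.array(P,float);Q=np.array(Q)[:,:2];p=P-P.mean(0);q=Q-Q.mean(0)
    a=np.arctan2((p[:,0]*q[:,1]-p[:,1]*q[:,0]).sum(),(p*q).sum())
    M=np.array([[np.cos(a),-np.sin(a)],[np.sin(a),np.cos(a)]]);o=Q.mean(0)-M@P.mean(0)
    return o,a,np.abs(Q-(o+P@M.T)).max()*1000
def at(o,a,p):
    M=np.array([[np.cos(a),-np.sin(a)],[np.sin(a),np.cos(a)]]);return np.asarray(o)+M@np.asarray(p)
E
python3 - <<'E'
from h import *
c=cam("top")
A=lambda L:(np.array(L,float)+.5)/4.6-.5+[155,145]
B=lambda L:(np.array(L,float)+.5)/4-.5+[280,145]
C=lambda L:(np.array(L,float)-[420,0]+.5)/6-.5+[410,205]
# image up = world +x, image left = +y
print("tray",frame([[125,75],[125,-75],[-125,-75],[-125,75]]*np.array(.001),world(c,A([(27,172),(263,166),(272,545),(37,552)]),.04)))
s=world(c,A([(357,256),(363,372),(369,490)]),.07);print("spindles",s)
print("stand",frame([[115,32],[115,-32],[-115,-32],[-115,32]]*np.array(.001),world(c,A([(322,205),(414,200),(432,544),(337,548)]),.012)), frame(np.array([[.075,0],[0,0],[-.075,0]]),s))
print("plate",frame([[110,100],[-110,100]]*np.array(.001),world(c,B([(42,38),(18,328)]),.048)))
print("plate open edge", world(c,B([(291,72),(271,334)]),.034))
print("chips",world(c,B([(158,106),(262,94),(171,174),(242,165),(219,242)]),.041))
print("pad",frame([[60,50],[60,-50],[-60,-50],[-60,50]]*np.array(.001),world(c,C([(455,107),(635,50),(708,268),(528,327)]),0.)))
print("scraper",frame([[35,18],[-35,18]]*np.array(.001),world(c,C([(567,137),(605,270)]),.014)))
E
```

```text
tray (array([0.49255209, 0.37137057]), np.float64(0.023381021722407407), np.float64(3.0586928011626657))
spindles [[0.55472566 0.23151449 0.07      ]
 [0.4810323  0.22796981 0.07      ]
 [0.40652068 0.22450192 0.07      ]]
stand (array([0.48086106, 0.22878349]), np.float64(0.04301331746694726), np.float64(2.355058203257543)) (array([0.48075955, 0.22799541]), np.float64(0.047281439582688455), np.float64(0.9500645950669684))
plate (array([ 0.57454599, -0.02768772]), np.float64(-0.09258286558189355), np.float64(1.6539830220713148))
plate open edge [[ 0.66545383 -0.12444219  0.034     ]
 [ 0.46890428 -0.10580542  0.034     ]]
chips [[ 0.64025837 -0.02396344  0.041     ]
 [ 0.64821203 -0.10190835  0.041     ]
 [ 0.58909642 -0.03292084  0.041     ]
 [ 0.59509159 -0.0860128   0.041     ]
 [ 0.53779472 -0.06789433  0.041     ]]
pad (array([ 0.4413905 , -0.38001182]), np.float64(0.2950318528933848), np.float64(2.178432940060371))
scraper (array([ 0.43812373, -0.39615157]), np.float64(0.25281292966080565), np.float64(0.2748985714667862))
```

```bash
cat >> h.py <<'E'
TRAY=((.4926,.3714),.0234); STAND=((.4808,.2282),.0473); PLATE=((.5748,-.0272),-.0926); PAD=((.4414,-.3800),.295)
def ik(p,yaw):
    """down pose whose last joint is most central, of the two half turns"""
    best=None
    for k in (0,np.pi):
        j=kinematics.solve_ik(np.asarray(p,float),down(yaw+k))
        if j is not None and (best is None or abs(j[5])<abs(best[0][5])): best=(j,down(yaw+k))
    return best
def over(p,yaw):
    b=ik(p,yaw); bot.reach(p,b[1]); return b[1]
def look(): 
    o=get_obs(); print("t %.1f pos %s w %.4f grip %.1f F %s"%(o["time_s"],o["position"].round(4),o["gripper_width"],o["grip_force"],o["wrist_force"].round(1)))
def reel(xs,xt):
    s=at(*STAND,(xs,0)); d=at(*TRAY,(xt,0)); ys=STAND[1]+np.pi/2; yt=TRAY[1]+np.pi/2
    hand.move_gripper(.074,40)
    over([*s,.19],ys); bot.servo_line([*s,.040],velocity=.12); look()
    hand.move_gripper(.03,40); look()
    bot.servo_line([*s,.15],velocity=.12); look()
    q=ik([*d,.15],yt)[1]; bot.servo_line([*d,.15],q,velocity=.15)
    bot.servo_line([*d,.034],velocity=.08); look()
    hand.move_gripper(.074); bot.servo_line([*d,.15],velocity=.15); look()
E
python3 - <<'E'
from h import *
bot.servo_line([.195,-.594,.3])
reel(.075,.075)
cam("scene","pics/r0.png")
E
```

```text
t 5.5 pos [0.5563 0.232  0.0407] w 0.0743 grip 0.0 F [-0.3  0.4 -0.1]
t 5.8 pos [0.5565 0.2327 0.0412] w 0.0566 grip 42.8 F [-0.5  4.5  5.4]
t 6.9 pos [0.5551 0.2315 0.1491] w 0.0567 grip 44.4 F [-0.7 -0.6 -2. ]
t 9.6 pos [0.5679 0.3734 0.0346] w 0.0565 grip 44.4 F [-1.3 -0.1 -2.4]
t 10.8 pos [0.567  0.3728 0.149 ] w 0.0741 grip 0.0 F [-0.1 -0.2  0.1]
```

View pics/r0.png

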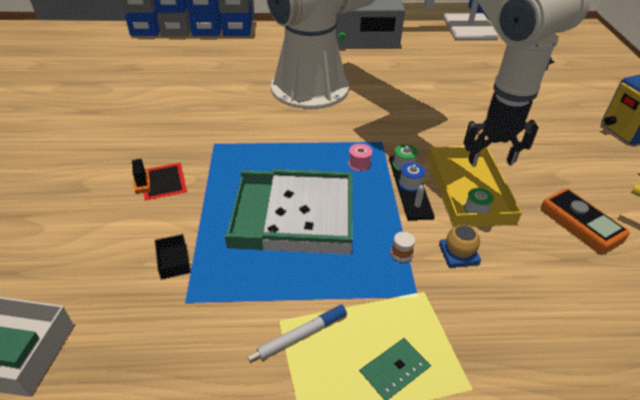

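The first green reel now stands in the tray at (480,201). The scraper has been knocked off the left edge of the pad, to about (140,175), so I will measure it again before grasping it. On to the other reels.

```bash
python3 - <<'E'
from h import *
reel(0,0); reel(-.075,-.075)
# above pad for wrist camera
over([.42,-.40,.30],PAD[1]+np.pi/2)
t=cam("top");w=cam("wrist")
a=cv2.resize(t["frame"][170:275,155:260],None,fx=3.8,fy=3.8,interpolation=2)[:400,:400]
b=cv2.resize(t["frame"][205:275,395:475],None,fx=5,fy=5,interpolation=2)
o=np.zeros((400,800,3),np.uint8);o[:a.shape[0],:a.shape[1]]=a;o[:350,400:]=b
cv2.imwrite("pics/r2.png",o[:,:,::-1]);cv2.imwrite("pics/w2.png",w["frame"][:,:,::-1])
np.savez("w2.npz",**{k:w[k] for k in("intrinsics","dist","view")})
E
```

```text
t 13.2 pos [0.4813 0.2284 0.0406] w 0.0743 grip 0.0 F [ 0.1  0.1 -0.2]
t 13.5 pos [0.4816 0.2294 0.0412] w 0.0571 grip 42.2 F [-2.7  6.9  5.6]
t 14.6 pos [0.4803 0.2279 0.1492] w 0.0570 grip 44.5 F [ 0.9 -0.4 -1.8]
t 17.3 pos [0.4929 0.3716 0.0345] w 0.0570 grip 44.4 F [-0.7  0.7 -2.5]
t 18.5 pos [0.4921 0.371  0.1492] w 0.0743 grip 0.0 F [ 0.3 -0.6  0.3]
t 20.9 pos [0.4063 0.2249 0.0405] w 0.0743 grip 0.0 F [-0.1  0.5  0.1]
t 21.2 pos [0.4074 0.2264 0.0412] w 0.0563 grip 43.1 F [-0.7  9.   4.7]
t 22.2 pos [0.4054 0.2244 0.1493] w 0.0559 grip 45.0 F [-0.6 -0.6 -1.5]
t 25.0 pos [0.4179 0.3699 0.0345] w 0.0561 grip 45.0 F [ 0.  -0.9 -2.8]
t 26.2 pos [0.4172 0.3693 0.1493] w 0.0741 grip 0.0 F [ 0.1  0.1 -0.6]
```

View pics/r2.png

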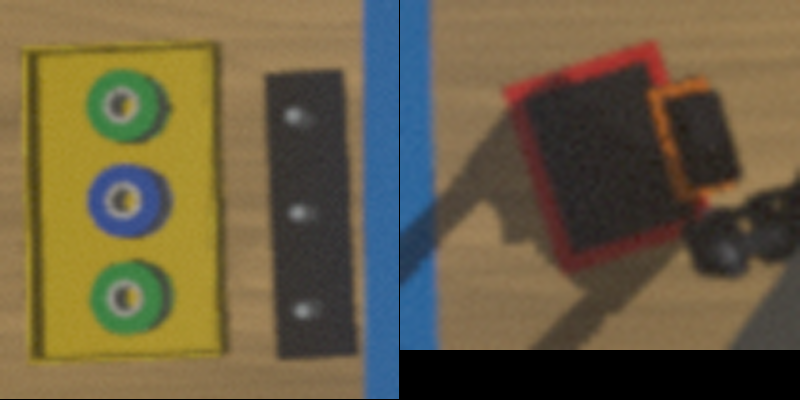

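View pics/w2.png

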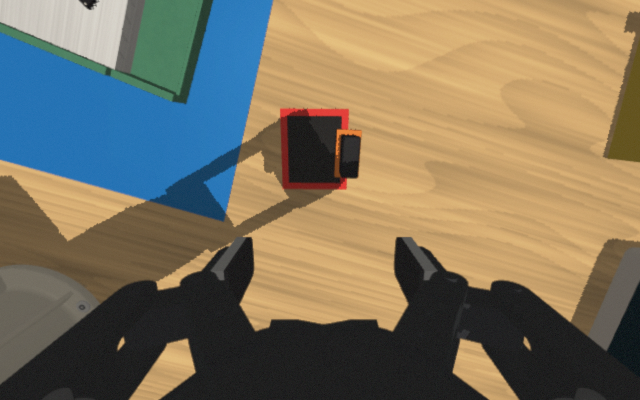

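All three reels stand in the tray, left pane (125,105), (123,200) and (123,298), and the spindles are bare. The scraper is upright and lies across the pad's outer edge, right pane (695,140), wrist (348,155).

```bash
python3 - <<'E'
from h import *
w=dict(np.load("w2.npz"));c=cam("top")
C=lambda L:(np.array(L,float)-[400,0]+.5)/5-.5+[395,205]
m=np.array(.001)
print("foot top",frame([[35,18],[-35,18]]*m,world(c,C([(648,92),(685,203)]),.014)))
print("handle top",frame([[28,-12],[-28,-12]]*m,world(c,C([(710,80),(741,180)]),.058)))
P=world(w,[(337,129),(361,129),(334,178)],.014);print(P)
print("wrist foot",frame([[35,18],[35,-18],[-35,18]]*m,P))
print("wrist handle",frame([[28,12],[28,-12],[-28,-12],[-28,12]]*m,world(w,[(342,135),(360,136),(358,178),(340,178)],.058)))
print("wrist pad",frame([[60,50],[60,-50],[-60,-50],[-60,50]]*m,world(w,[(281,110),(348,110),(347,188),(283,187)],0.)))
E
```

```text
foot top (array([ 0.45164159, -0.42876678]), np.float64(0.2956830236454052), np.float64(0.2561884952424487))
handle top (array([ 0.45319439, -0.42397222]), np.float64(0.27298766633340094), np.float64(2.5930088662806106))
[[ 0.48199184 -0.40070526  0.014     ]
 [ 0.49203698 -0.43361147  0.014     ]
 [ 0.41273313 -0.41812906  0.014     ]]
wrist foot (array([ 0.4526051 , -0.42637069]), np.float64(0.26940607463558763), np.float64(1.3435881734729094))
wrist handle (array([ 0.45292028, -0.42576673]), np.float64(0.27375340091196537), np.float64(0.6589793056666626))
wrist pad (array([ 0.44255125, -0.37871736]), np.float64(0.2926120179331483), np.float64(2.6443518390492082))
```

```bash
cat >> h.py <<'E'
ZG=.040; ZS=.034+.0015+ZG   # grasp height over the sole; TCP height when sweeping
def sweep(x,y0,q,yend=-.092):
    a,b=at(*PLATE,(x,y0)),at(*PLATE,(x,yend))
    bot.servo_line([*a,.15],q,velocity=.2); bot.servo_line([*a,ZS],velocity=.1); look()
    bot.servo_line([*b,ZS],velocity=.07); look()
    bot.servo_line([*b,.15],velocity=.15)
E
python3 - <<'E'
from h import *
S=np.array([.4526,-.4262]); ys=.273+np.pi/2
hand.move_gripper(.055,60)
over([*S,.20],ys); bot.servo_line([*S,ZG],velocity=.1); look()
hand.move_gripper(.01,60); look()
bot.servo_line([*get_obs()["position"][:2],.18],velocity=.12); look()
q=ik([*at(*PLATE,(.015,.055)),.18],PLATE[1]+np.pi/2)[1]
ang=(R.from_quat(q)*R.from_quat(get_obs()["orientation"]).inv()).magnitude(); print("turn",ang)
cam("scene","pics/g.png")
if ang<1: sweep(.015,.055,q)
c=cam("scene"); t=cam("top")
crop(t["frame"],270,400,140,250,5,"pics/s1.png")
E
```

```text
t 31.7 pos [ 0.4529 -0.4265  0.0406] w 0.0549 grip 0.0 F [-0.1 -0.3  0.4]
t 32.1 pos [ 0.4528 -0.4264  0.0405] w 0.0234 grip 59.2 F [-0.2 -0.1  5. ]
t 33.4 pos [ 0.4524 -0.4261  0.1791] w 0.0233 grip 58.5 F [ 0.9  0.2 -0.7]
turn 2.776040813456256
```

View pics/s1.png

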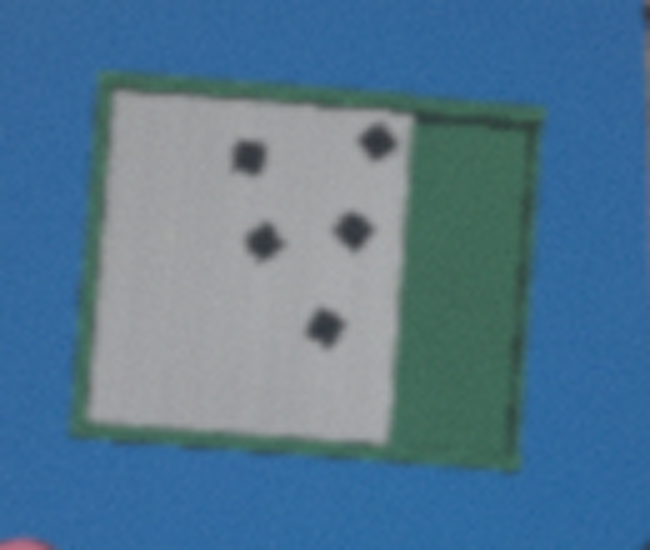

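The scraper is gripped and the chips are untouched. The IK picked the half-turn twin, so I will use reach from there, since the scraper is symmetric.

```bash
python3 - <<'E'
from h import *
yp=PLATE[1]+np.pi/2
cur=R.from_quat(get_obs()["orientation"])
q=min((down(yp),down(yp+np.pi)),key=lambda q:(R.from_quat(q)*cur.inv()).magnitude())
j=kinematics.solve_ik(np.array([*at(*PLATE,(.015,.055)),.18]),q); print(j)
if j is None or abs(j[5])>2.9: q=ik([*at(*PLATE,(.015,.055)),.18],yp)[1]
bot.reach([*at(*PLATE,(.015,.055)),.18],q)
sweep(.015,.055,q); look()
np.save("q.npy",q)
bot.servo_line([*at(*PLATE,(0,.2)),.22],velocity=.25)
t=cam("top"); crop(t["frame"],270,400,140,250,5,"pics/s2.png")
E
```

```text
[ 4.14610385e-02  3.79994506e-01  1.76050077e+00 -4.44089210e-16
  1.00109737e+00  1.70485737e+00]
t 36.5 pos [0.5952 0.0262 0.0757] w 0.0229 grip 58.7 F [-0.2 -0.6 -1. ]
t 38.7 pos [ 0.5812 -0.1199  0.0755] w 0.0236 grip 58.6 F [-0.9 -0.6 -1.9]
t 39.4 pos [ 0.5808 -0.12    0.1495] w 0.0232 grip 58.6 F [-0.7  0.2 -2.1]
```

View pics/s2.png

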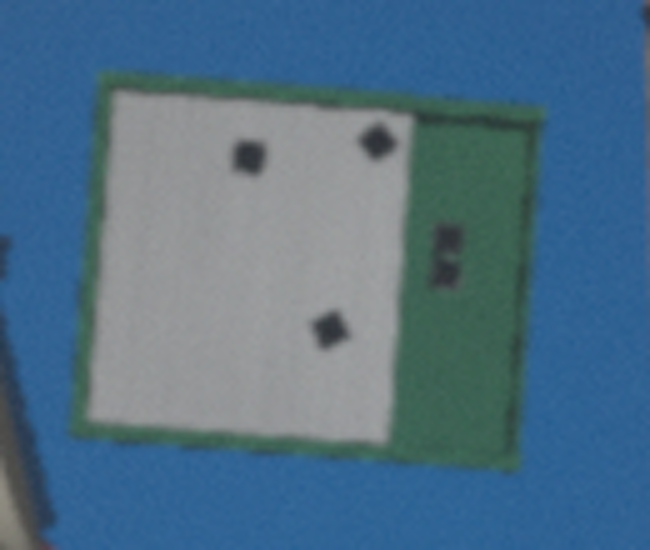

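Two chips are in the trough at (447,257), and three remain on the plate at (249,158), (377,141) and (329,330). I'll sweep the other lanes.

```bash
python3 - <<'E'
from h import *
q=np.load("q.npy")
sweep(.061,.055,q); sweep(-.045,.055,q)
bot.servo_line([*at(*PLATE,(0,.2)),.22],velocity=.25); look()
t=cam("top"); crop(t["frame"],270,400,140,250,5,"pics/s3.png")
E
```

```text
t 42.7 pos [0.6408 0.022  0.0754] w 0.0232 grip 58.8 F [-0.1  0.3 -1.3]
t 44.9 pos [ 0.627  -0.1242  0.0755] w 0.0234 grip 58.7 F [-0.  -0.7 -0.9]
t 47.5 pos [0.5353 0.0316 0.0754] w 0.0234 grip 58.7 F [ 1.3  0.3 -1.6]
t 49.8 pos [ 0.5215 -0.1144  0.0755] w 0.0233 grip 58.7 F [ 0.   0.3 -0.8]
t 51.8 pos [0.5928 0.1708 0.2194] w 0.0231 grip 58.6 F [-0.3 -0.4 -1.8]
```

View pics/s3.png

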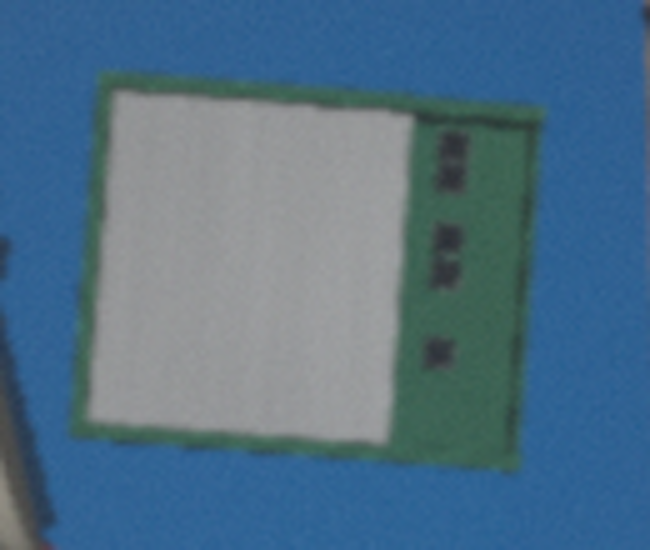

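All five chips lie in the trough at (452,162), (447,257) and (438,354), and the plate is clear. Next I set the scraper on its pad.

```bash
python3 - <<'E'
from h import *
P=np.array([.442,-.3795]); yp=.294+np.pi/2
cur=R.from_quat(get_obs()["orientation"])
q=min((down(yp),down(yp+np.pi)),key=lambda q:(R.from_quat(q)*cur.inv()).magnitude())
bot.reach([*P,.2],q); bot.servo_line([*P,.06],velocity=.12); bot.servo_line([*P,ZG+.0005],velocity=.03); look()
hand.move_gripper(.055); bot.servo_line([*P,.2],velocity=.12)
bot.servo_line([.25,-.5,.3],velocity=.25); bot.dwell(.5); look()
t=cam("top"); f=t["frame"]
a=cv2.resize(f[140:275,155:390],None,fx=2.2,fy=2.2,interpolation=2);b=cv2.resize(f[205:275,405:475],None,fx=3.8,fy=3.8,interpolation=2)
o=np.zeros((300,800,3),np.uint8);o[:a.shape[0],:a.shape[1]]=a;o[:266,530:796]=b
cv2.imwrite("pics/f.png",o[:,:,::-1])
E
```

```text
t 56.0 pos [ 0.4417 -0.3792  0.0405] w 0.0232 grip 59.5 F [-1.1  1.5  5.1]
t 59.6 pos [ 0.2502 -0.4999  0.2999] w 0.0550 grip 0.0 F [0.5 0.4 0.1]
```

View pics/f.png

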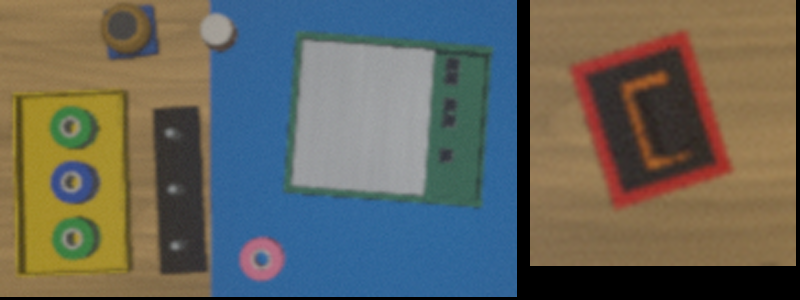

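The final view shows the reels upright in the tray at (72,128), (72,183) and (74,238), five chips in the trough at about (450,105), and the scraper centred and square on the pad at (660,120). The tip cleaner and flux jar are in place. The robot is clear of everything, so I'm handing in.

```bash
python3 -c "
from h import *
print(hand_in())"
```

```text
the job is handed in; nothing more can be done
None
```

I handed the job in at about 60 s of the 210 s allowed: the three reels stand in the tray, all five chips are in the trough and the scraper is back on its pad; the verdict was not shown to me.

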